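Weigh two suspension bushings by hand and offer the heavier to the arm's eye

TASK

Find out which of the two bushings has the heavy steel core: lift the blue-ringed one a good 5 cm off the grey mat and hold it still a moment to feel its weight, set it gently back upright on the mat, then do the same with the yellow-ringed one. Finish holding the heavier bushing in the gripper, upright and still, centred over the empty eye of the suspension arm with its underside about 3 cm above the eye's rim and not touching it, while the lighter one stands upright on the mat. Do not tip either bushing, and leave the carton, the steel dish and the standing bolt alone.

Things in the scene. Friction and masses are not known exactly. Their poses are not given: they have to be found in the camera images.
- blue_mid (a point): Blue bushing. Upright steel and black-rubber cylinder, 50 mm in diameter, 60 mm tall, closed at both ends, with a blue paint ring round its upper edge and on its top. The point is its centre, on its axis, 30 mm above its underside; z points up its axis. Loose, standing on the mat. Grip it across its round side, in any direction.
- yellow_mid (a point): Yellow bushing. Upright steel and black-rubber cylinder, 50 mm in diameter, 60 mm tall, closed at both ends, with a yellow paint ring round its upper edge and on its top. The point is its centre, on its axis, 30 mm above its underside; z points up its axis. Loose, standing on the mat. Grip it across its round side, in any direction.
- bushing_blue: The blue bushing (see point blue_mid); origin at the centre of its underside. It weighs 0.25 to 0.75 kg. A hidden core makes one bushing heavier than the other by at least 0.12 kg; either colour may be the heavier, and nothing but the weight shows which.
- bushing_yellow: The yellow bushing (see point yellow_mid); origin at the centre of its underside. It weighs 0.25 to 0.75 kg. A hidden core makes one bushing heavier than the other by at least 0.12 kg; either colour may be the heavier, and nothing but the weight shows which.
- mat_top (a point): Centre of the upper face of the mat, 6 mm above the bench; axes as the mat's, z up.
- mat: Flat light-grey mat fixed to the bench, 180 mm along its x, 320 mm along its y, 6 mm thick; origin at the centre of its underside. The two bushings stand on it, one in each half along y.
- eye_rim (a point): Centre of the upper rim of the empty eye of the suspension arm, 70 mm above the bench. The eye is an upright grey metal ring with its axis vertical, 72 mm outside and 54 mm inside diameter, 40 mm high, standing on a blue block 100 by 100 mm and 30 mm high.
- link_arm: Cast grey metal suspension arm fixed to the bench on its blue block; origin on the bench under the centre of the eye. From the eye the arm, about 36 mm wide and at most 61 mm above the bench, runs along its +x and bends towards its -y, to a round end at about (285, -130) mm.
- parts_box: Loose orange and blue carton, 85 by 85 mm and 114 mm tall, to be left alone; origin at the centre of its underside.
- steel_dish: Loose round steel dish, 110 mm across and 40 mm high, to be left alone; origin at the centre of its underside.
- flange_bolt: Loose steel bolt standing on its head, 32 mm across and 47 mm tall, to be left alone; origin at the centre of its underside.
Mind the look-alikes: they are no part of the job. What is shaped like the bushing_blue but pink or purple is not meant.

How it is judged:
By the outcome, as a careful person would: the job done as asked, in the order asked, and still so for the second after the job is handed in, while the arm keeps its last pose, push and grip.
It also fails if it takes over 64 s, if anything falls off the work surface, if the arm or the gripper's body presses on something with over 40 N, if the wrist force passes 120 N, or if a joint passes its speed limit or range.

ROBOT

A 6-joint arm with a two-finger parallel gripper is mounted at the origin on the work surface. World frame = base frame: x ahead of the robot, y to its left, z up, the work surface at z = 0. Lengths are in mm, angles in rad, forces in N, time in s.
With the tool pointing down it reaches from about 300 to 775 mm from the base axis. Payload 14.6 kg.
Tool frame: the origin (TCP) lies at the very end of the fingers, on their centre line; the grasp point (between the pads) lies 19 mm behind it; z points along the fingers, y is the line along which they close (so a half turn about z gives the same grasp; the last joint's range is limited). The gripper opens to 94 mm and grips with 3 to 60 N. Pads are 16 mm wide; open, the fingers measure 119 mm over their backs; the gripper's body (75 mm by 177 mm) begins 78 mm behind the grasp point.
Start: joints at [1.039, 0.3, 1.521, -0, 1.321, -0.067], TCP at [246.53, 491.642, 182.246] pointing down, gripper open.
Joint ranges: [-3.03, 3.03], [-0.79, 2.21], [0.23, 2.52], [-1.04, 4.18], [0, 3.07], [-2.55, 2.55]. Speed limits (rad/s): [2.22, 2.22, 2.57, 3.14, 3.14, 3.14].

INTERFACE

Orientations are given as [roll, pitch, yaw] about the fixed x, y, z axes, in that order (R = Rz(yaw) Ry(pitch) Rx(roll)).
In Python, from cell import manip gives the robot as it stands. The module is installed in compiled form; this text tells all that it offers.
- The arm moves only by the shell command python3 -m inch 'ROWS' [FORCE]. ROWS is JSON, a list of rows, each an object of numbers: "gripper": the opening, from 0 (shut) to 1 (fully open); "dx", "dy", "dz": the shift along the world's x, y, z in m; "wx", "wy", "wz": the turn, a rotation vector about the world's x, y, z in degrees. A call has exactly 5 rows; each row is the pose to reach, as a shift and turn from the pose commanded when the call began; what a row does not reach only later rows make up. A row lasts 1/12 s, in which the tool goes at most 41.7 mm and 7.16 degrees, less where a joint would pass 70% of its speed; a pose out of reach is approached as far as the arm can. A call with a gripper value outside its range is refused whole. The fingers move at their own pace and stop on an object; FORCE is the grip in N (left out, the last holds). Time passes only in rows, so rows that repeat a pose let the fingers close, or fill a call up. It gives the time, the measured TCP pose, the force, the opening and the grip force at its end, in the units of the state.
- manip.read_state(): the state, without advancing time (a new reading comes with each control period).
- manip.camera(name): name is "side" or "top"; returns the picture (420x560x3 uint8, blue, green, red); there is no depth.
- manip.camera_info(name): a dict with "camera_matrix" (3x3 intrinsics, pixels), "D" ([k1, k2, p1, p2, k3] as OpenCV has them; the pictures are not rectified), "R" (3x3) and "t" (3): a world point X has camera coordinates R X + t. Camera axes: x right, y down, z forward; pixel columns grow to the right and rows downward; lengths in mm; the calibration is good to about 2 mm. A picture is of the moment at which its call begins. camera_info takes no time and is no camera call.
- manip.sign_off(): hands the job in; it is judged then, once.
The state is a dict: "clock": time; "joints": joint angles; "qd": joint speeds; "effort": joint torques, N m; "eef_pos": TCP position; "eef_rot": TCP orientation; "wrist_force": force on the tool from outside, world axes, zero at the start; "moment": the same for the moment, N m; "finger_gap": finger opening in mm; "finger_force": force on a finger pad.
Only numpy, scipy, OpenCV 4.12 (cv2) and the standard library are available. Lean on these libraries where they do the work, as an engineer would, in place of code of your own. Each camera call takes 0.05 s, during which the arm holds its last target. There are 200 camera calls.

## Working session

There is one attempt and no reset: what is moved stays moved. The work goes in short steps, Python scripts to look and compute and a shell command to move; the robot and the scene stay as the last step left them, time stands still between calls to the robot, and variables do not carry over. Pictures are saved under pics/ and viewed, at most 10 in all, crops included, and the job is handed in when it is done.

```bash
mkdir -p pics; python3 - <<'E'
from cell import manip
import cv2
for n in("side","top"):
    cv2.imwrite(f"pics/{n}0.png",manip.camera(n)); i=manip.camera_info(n); print(n,i)
print(manip.read_state())
E
```

```text
side {'camera_matrix': array([[394.35152394,   0.        , 281.34380904],
       [  0.        , 394.35152394, 205.46282956],
       [  0.        ,   0.        ,   1.        ]]), 'D': array([-0.01563765,  0.        ,  0.        ,  0.        ,  0.        ]), 'R': array([[ 0.99856254, -0.05190263,  0.01337797],
       [-0.01790437, -0.55826225, -0.82947133],
       [ 0.05052016,  0.82803948, -0.55838906]]), 't': array([-579.50170979,   80.06747645,  831.40368893])}
top {'camera_matrix': array([[541.23126916,   0.        , 280.19476017],
       [  0.        , 541.23126916, 212.30615169],
       [  0.        ,   0.        ,   1.        ]]), 'D': array([-0.1952535,  0.       ,  0.       ,  0.       ,  0.       ]), 'R': array([[-0.02784362, -0.99952067, -0.0135335 ],
       [-0.98918941,  0.02950078, -0.14364546],
       [ 0.14397585,  0.00938759, -0.98953667]]), 't': array([  11.6096899 ,  564.21040481, 1254.02078915])}
{'clock': 0.1, 'joints': array([ 1.03942086e+00,  3.00418670e-01,  1.52151390e+00, -7.52866689e-06,
        1.32068426e+00, -6.66364691e-02]), 'qd': array([ 0.00148044, -0.00029901, -0.00028808,  0.00023784,  0.00093472,
       -0.00116277]), 'effort': array([ 9.45560205e-04, -5.32639146e+01, -3.53283513e+01,  7.09014013e-02,
        2.35521037e-02, -9.77606578e-05]), 'eef_pos': array([246.39787263, 491.43577292, 181.74351675]), 'eef_rot': array([-3.14057027e+00, -6.09204538e-05,  2.67685549e+00]), 'wrist_force': array([-0.16306153, -0.04234352, -1.2658398 ]), 'moment': array([-0.00501984, -0.00972595,  0.00598551]), 'finger_force': 0.0, 'finger_gap': 93.85667004706902}
```

View pics/top0.png

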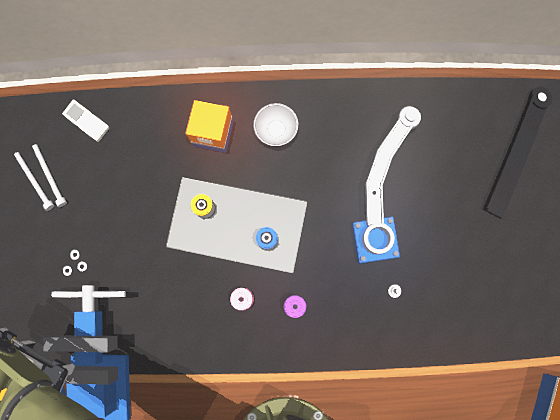

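View pics/side0.png

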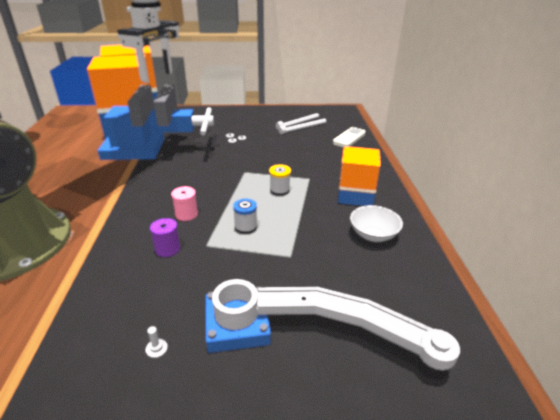

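The top view shows the blue bushing at (266,238), yellow at (202,205) and the eye at (379,238). In the side view they are at about (245,206), (280,171) and (235,292). The purple and pink ones are decoys. I'll zoom in on the details.

```bash
python3 - <<'E'
import cv2,numpy as np
t=cv2.imread("pics/top0.png");s=cv2.imread("pics/side0.png")
c=lambda im,u,v,r=33:cv2.resize(im[v-r:v+r,u-r:u+r],(264,264),interpolation=cv2.INTER_NEAREST)
cv2.imwrite("pics/m0.png",np.vstack([np.hstack([c(t,266,238),c(t,202,205),c(t,379,238)]),np.hstack([c(s,245,212),c(s,280,178),c(s,235,303)])]))
E
```

```text
(no output)
```

View pics/m0.png

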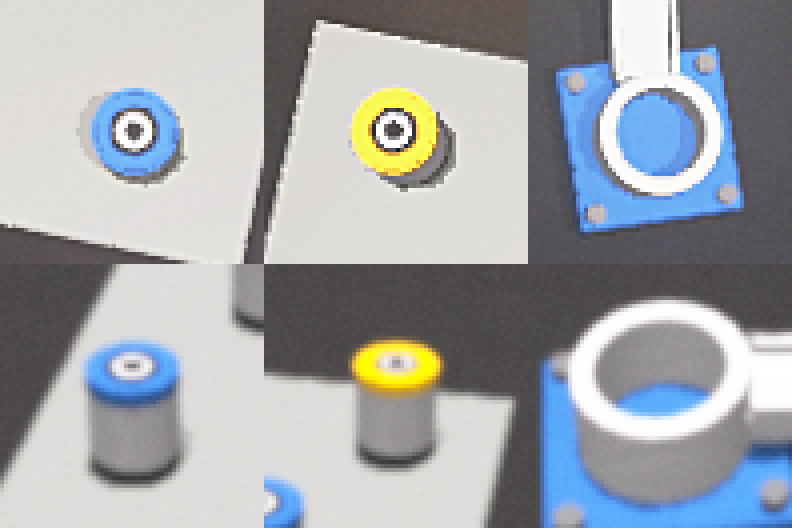

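The crops show each bushing's coloured ring with a centre hole, and the eye's bright rim with its hole, clearly in both views. I'll triangulate the hole centroids.

```bash
cat >h.py <<'E'
import cv2,numpy as np
from cell import manip
def hole(im,what,u,v,r=33):
    c=im[v-r:v+r,u-r:u+r]; h=cv2.cvtColor(c,cv2.COLOR_BGR2HSV)
    m={"blue":cv2.inRange(h,(98,90,80),(125,255,255)),"yellow":cv2.inRange(h,(20,120,120),(35,255,255)),"eye":cv2.inRange(h,(0,0,215),(180,45,255))}[what]
    cs,hi=cv2.findContours(m,cv2.RETR_CCOMP,cv2.CHAIN_APPROX_NONE)
    b=max([k for k,x in zip(cs,hi[0]) if x[3]>=0],key=cv2.contourArea)
    (x,y),ax,a=cv2.fitEllipse(b); return np.array([x+u-r,y+v-r]),ax
def und(n,p):
    i=manip.camera_info(n); return cv2.undistortPoints(np.float64(p).reshape(1,1,2),i["camera_matrix"],i["D"])[0,0]
def tri(pt,ps):
    P=[np.c_[manip.camera_info(n)["R"],manip.camera_info(n)["t"]] for n in("top","side")]
    X=cv2.triangulatePoints(P[0],P[1],und("top",pt),und("side",ps))[:,0]; return X[:3]/X[3]
def ray(n,p,z):
    i=manip.camera_info(n); R=i["R"];C=-R.T@i["t"]; d=R.T@np.r_[und(n,p),1]; return C+d*(z-C[2])/d[2]
def both(what,z,tu,su,t,s):
    a,ax=hole(t,what,*tu); b,bx=hole(s,what,*su)
    print(what,a,ax,b,bx,"tri",tri(a,b).round(1),"top",ray("top",a,z).round(1),"side",ray("side",b,z).round(1))
E
python3 - <<'E'
from h import *
t=cv2.imread("pics/top0.png");s=cv2.imread("pics/side0.png")
both("blue",66,(266,238),(245,212),t,s)
both("yellow",66,(202,205),(280,178),t,s)
both("eye",70,(379,238),(235,303),t,s)
for p in[(200,128),(276,124),(394,291)]:print(ray("top",p,30).round())
E
```

```text
blue [265.97994614 237.12406921] (12.570732116699219, 12.802436828613281) [244.5        204.08308411] (8.323019027709961, 13.088082313537598) tri [502.5  29.7  69.3] top [503.2  29.9  66. ] side [501.8  34.6  66. ]
yellow [200.89731407 204.31671143] (12.691468238830566, 13.087456703186035) [279.60557938 169.36877823] (7.0808234214782715, 10.84710693359375) tri [584.7 181.6  69.1] top [585.3 182.1  66. ] side [584.9 187.1  66. ]
eye [378.91126251 237.60128403] (23.216150283813477, 24.001646041870117) [234.61755371 295.78086472] (25.155208587646484, 34.376007080078125) tri [ 493.4 -233.4   70.6] top [ 493.6 -233.5   70. ] side [ 493.1 -232.8   70. ]
[784. 190.  30.]
[788.  -0.  30.]
[ 368. -271.   30.]
```

Triangulated heights (69, 69 and 71 mm) agree with the nominal 66 and 70. Blue is at (503,30), yellow at (585,182), eye at (493,-233). Next I move above blue.

```bash
python3 -m inch '[{"gripper":1,"dx":0,"dy":0,"dz":0.035},{"gripper":1,"dx":0.017,"dy":-0.03,"dz":0.04},{"gripper":1,"dx":0.035,"dy":-0.062,"dz":0.04},{"gripper":1,"dx":0.053,"dy":-0.094,"dz":0.04},{"gripper":1,"dx":0.07,"dy":-0.126,"dz":0.04}]' 30
python3 -m inch '[{"gripper":1,"dx":0.018,"dy":-0.032,"dz":0},{"gripper":1,"dx":0.036,"dy":-0.065,"dz":0},{"gripper":1,"dx":0.054,"dy":-0.097,"dz":0},{"gripper":1,"dx":0.072,"dy":-0.13,"dz":0},{"gripper":1,"dx":0.09,"dy":-0.162,"dz":0}]'
python3 -m inch '[{"gripper":1,"dx":0.019,"dy":-0.035,"dz":-0.01},{"gripper":1,"dx":0.038,"dy":-0.07,"dz":-0.02},{"gripper":1,"dx":0.057,"dy":-0.105,"dz":-0.04},{"gripper":1,"dx":0.077,"dy":-0.14,"dz":-0.06},{"gripper":1,"dx":0.097,"dy":-0.174,"dz":-0.08}]'
python3 -m inch '[{"gripper":1},{"gripper":1},{"gripper":1},{"gripper":1},{"gripper":1}]'
```

```text
validation failed for argument at $[0]...
validation failed for argument at $[0]...
validation failed for argument at $[0]...
validation failed for argument at $[0]...
```

```bash
python3 -m inch '[{"gripper":1,"dx":0,"dy":0,"dz":0.035,"wx":0,"wy":0,"wz":0},{"gripper":1,"dx":0.017,"dy":-0.03,"dz":0.04,"wx":0,"wy":0,"wz":0},{"gripper":1,"dx":0.035,"dy":-0.062,"dz":0.04,"wx":0,"wy":0,"wz":0},{"gripper":1,"dx":0.053,"dy":-0.094,"dz":0.04,"wx":0,"wy":0,"wz":0},{"gripper":1,"dx":0.07,"dy":-0.126,"dz":0.04,"wx":0,"wy":0,"wz":0}]' 30
```

```text
clock: 0.52
eef_pos: [316.9, 364.1, 222.0]
eef_rot: [-3.141, -0.0, 2.677]
wrist_force: [0.5, 1.0, 0.4]
finger_gap: 93.7
finger_force: 0.0
```

```bash
python3 -m inch '[{"gripper":1,"dx":0.018,"dy":-0.032,"dz":0,"wx":0,"wy":0,"wz":0},{"gripper":1,"dx":0.036,"dy":-0.065,"dz":0,"wx":0,"wy":0,"wz":0},{"gripper":1,"dx":0.054,"dy":-0.097,"dz":0,"wx":0,"wy":0,"wz":0},{"gripper":1,"dx":0.072,"dy":-0.13,"dz":0,"wx":0,"wy":0,"wz":0},{"gripper":1,"dx":0.09,"dy":-0.162,"dz":0,"wx":0,"wy":0,"wz":0}]'
python3 -m inch '[{"gripper":1,"dx":0.019,"dy":-0.035,"dz":-0.005,"wx":0,"wy":0,"wz":0},{"gripper":1,"dx":0.038,"dy":-0.07,"dz":-0.01,"wx":0,"wy":0,"wz":0},{"gripper":1,"dx":0.057,"dy":-0.105,"dz":-0.02,"wx":0,"wy":0,"wz":0},{"gripper":1,"dx":0.077,"dy":-0.14,"dz":-0.03,"wx":0,"wy":0,"wz":0},{"gripper":1,"dx":0.097,"dy":-0.174,"dz":-0.05,"wx":0,"wy":0,"wz":0}]'
python3 -m inch '[{"gripper":1,"dx":0,"dy":0,"dz":-0.02,"wx":0,"wy":0,"wz":0},{"gripper":1,"dx":0,"dy":0,"dz":-0.04,"wx":0,"wy":0,"wz":0},{"gripper":1,"dx":0,"dy":0,"dz":-0.06,"wx":0,"wy":0,"wz":0},{"gripper":1,"dx":0,"dy":0,"dz":-0.07,"wx":0,"wy":0,"wz":0},{"gripper":1,"dx":0,"dy":0,"dz":-0.07,"wx":0,"wy":0,"wz":0}]'
```

```text
clock: 0.93
eef_pos: [406.9, 201.8, 222.2]
eef_rot: [-3.141, -0.0, 2.677]
wrist_force: [-0.1, 0.6, 0.2]
finger_gap: 93.3
finger_force: 0.0
clock: 1.35
eef_pos: [503.6, 29.4, 174.1]
eef_rot: [3.141, 0.002, 2.676]
wrist_force: [-0.1, 0.4, 0.6]
finger_gap: 94.1
finger_force: 0.0
clock: 1.77
eef_pos: [501.2, 31.6, 101.4]
eef_rot: [-3.14, -0.003, 2.677]
wrist_force: [0.3, 0.2, -1.2]
finger_gap: 93.9
finger_force: 0.0
```

```bash
python3 - <<'E'
from h import *
t=manip.camera("top");s=manip.camera("side")
print(manip.read_state()["eef_pos"])
c=lambda im,u,v,r=60:cv2.resize(im[v-r:v+r,u-r:u+r],(400,400))
cv2.imwrite("pics/m1.png",np.hstack([c(t,266,238),c(s,245,180)]))
E
```

```text
[502.60185795  31.74910151 104.01572381]
```

View pics/m1.png

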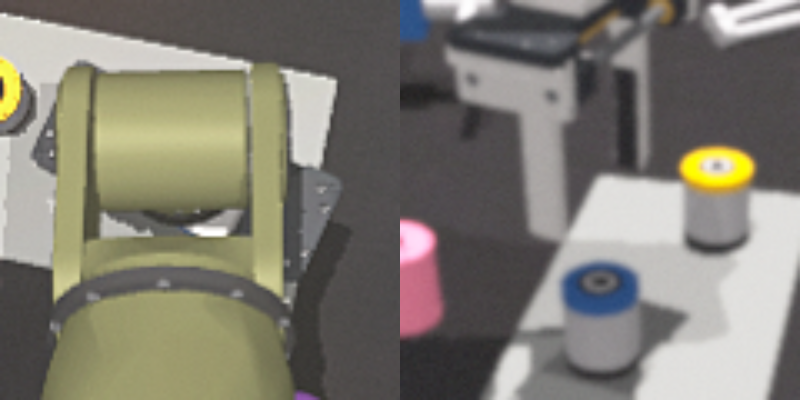

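The crop shows the open fingers above and behind the blue bushing, with tips around side pixels (228,190) and (254,170). I'll check that against the projected TCP.

```bash
python3 - <<'E'
from h import *
i=manip.camera_info("side");T=np.array([502.6,31.7,104.]);d=np.array([.449,.893,0])
pts=np.array([T,T+47*d,T-47*d,T+59*d,T-59*d,[503,30,66]])
print(cv2.projectPoints(pts,cv2.Rodrigues(i["R"])[0],i["t"],i["camera_matrix"],i["D"])[0][:,0])
E
```

```text
[[244.12272228 189.74186156]
 [254.32551369 179.48986264]
 [232.99657157 200.92422298]
 [256.79606204 177.00773522]
 [229.99281226 203.94361408]
 [244.98566961 205.26148078]]
```

```bash
python3 - <<'E'
from h import *
s=manip.camera("side");print(manip.read_state()["eef_pos"])
cv2.imwrite("pics/m2.png",cv2.resize(s[150:230,205:285],(560,560),interpolation=cv2.INTER_CUBIC))
E
```

```text
[502.87619803  31.74199718 104.48515716]
```

View pics/m2.png

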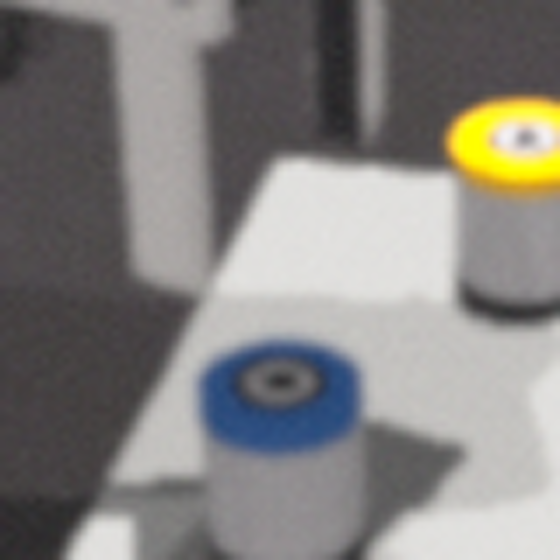

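The near and far fingertips are at about (230,190) and (255,171), so the tips look about 20 mm higher than the stated TCP. The knuckle in the top view, around (257,220), confirms x and y. I'll descend in small steps and check again.

```bash
python3 -m inch '[{"gripper":1,"dx":0,"dy":-0.001,"dz":-0.012,"wx":0,"wy":0,"wz":0},{"gripper":1,"dx":0,"dy":-0.001,"dz":-0.024,"wx":0,"wy":0,"wz":0},{"gripper":1,"dx":0,"dy":-0.001,"dz":-0.03,"wx":0,"wy":0,"wz":0},{"gripper":1,"dx":0,"dy":-0.001,"dz":-0.034,"wx":0,"wy":0,"wz":0},{"gripper":1,"dx":0,"dy":-0.001,"dz":-0.038,"wx":0,"wy":0,"wz":0}]'
python3 -m inch '[{"gripper":1,"dx":0,"dy":0,"dz":-0.004,"wx":0,"wy":0,"wz":0},{"gripper":1,"dx":0,"dy":0,"dz":-0.008,"wx":0,"wy":0,"wz":0},{"gripper":1,"dx":0,"dy":0,"dz":-0.012,"wx":0,"wy":0,"wz":0},{"gripper":1,"dx":0,"dy":0,"dz":-0.016,"wx":0,"wy":0,"wz":0},{"gripper":1,"dx":0,"dy":0,"dz":-0.016,"wx":0,"wy":0,"wz":0}]'
python3 - <<'E'
from h import *
s=manip.camera("side");print(manip.read_state()["eef_pos"])
cv2.imwrite("pics/m3.png",cv2.resize(s[150:250,195:295],(560,560),interpolation=cv2.INTER_CUBIC))
E
```

```text
clock: 2.33
eef_pos: [502.8, 30.7, 65.9]
eef_rot: [3.141, 0.001, 2.677]
wrist_force: [-0.1, 0.1, 0.5]
finger_gap: 93.9
finger_force: 0.0
clock: 2.75
eef_pos: [502.0, 30.6, 48.7]
eef_rot: [-3.141, -0.001, 2.677]
wrist_force: [0.2, -0.2, 0.2]
finger_gap: 94.1
finger_force: 0.0
[502.17991565  30.60957994  49.06797289]
```

View pics/m3.png

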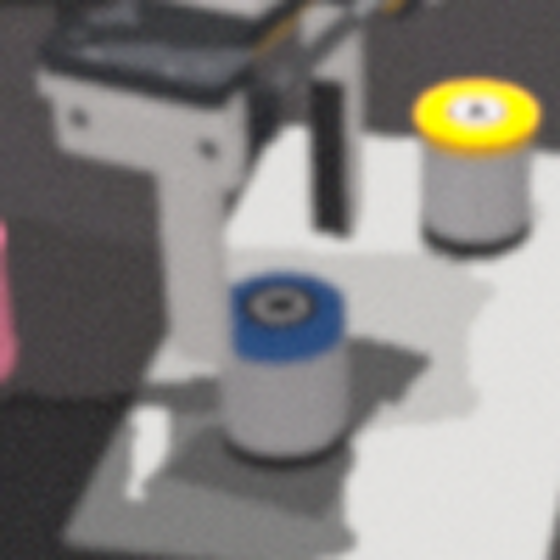

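Side view: near fingertip at about (231,213), left of the bushing, and far tip at about (254,190). To separate a y error from a z error, I'll triangulate two corners of the gripper's plate seen in both m1 crops.

```bash
python3 - <<'E'
from h import *
T=np.array([502.6,31.7,104.]);d=np.array([.449,.893,0]);e=np.array([.893,-.449,0])
for a,b in(((296,265),(200,130)),((308,233),(239,142))):
    X=tri(a,b); print(X.round(1),"rel along,across,z",((X-T)@d).round(1),((X-T)@e).round(1),(X-T)[2].round(1))
for z in(49,60,69):
    a,b=ray("side",(231,213),z),ray("side",(254,190),z);print(z,a.round(),b.round(),((a+b)/2).round(),np.linalg.norm(a-b).round())
E
```

```text
[431.  -34.  265.7] rel along,across,z -90.8 -34.4 161.7
[496.3 -60.1 254.2] rel along,across,z -84.8 35.6 150.2
49 [472.  26.  49.] [521. 119.  49.] [497.  73.  49.] 105.0
60 [474.  11.  60.] [522. 101.  60.] [498.  56.  60.] 103.0
69 [475.  -2.  69.] [522.  87.  69.] [499.  42.  69.] 101.0
```

The plate corners sit symmetrically about the TCP axis (−88 along, ±35 across), so x and y are right and only the visible tip height differs. I'll go lower, close to just wider than the bushing, and look.

```bash
python3 -m inch '[{"gripper":1,"dx":0,"dy":0,"dz":-0.006,"wx":0,"wy":0,"wz":0},{"gripper":1,"dx":0,"dy":0,"dz":-0.012,"wx":0,"wy":0,"wz":0},{"gripper":1,"dx":0,"dy":0,"dz":-0.018,"wx":0,"wy":0,"wz":0},{"gripper":1,"dx":0,"dy":0,"dz":-0.024,"wx":0,"wy":0,"wz":0},{"gripper":1,"dx":0,"dy":0,"dz":-0.027,"wx":0,"wy":0,"wz":0}]'
python3 -m inch '[{"gripper":0.68,"dx":0,"dy":0,"dz":0,"wx":0,"wy":0,"wz":0},{"gripper":0.68,"dx":0,"dy":0,"dz":0,"wx":0,"wy":0,"wz":0},{"gripper":0.68,"dx":0,"dy":0,"dz":0,"wx":0,"wy":0,"wz":0},{"gripper":0.68,"dx":0,"dy":0,"dz":0,"wx":0,"wy":0,"wz":0},{"gripper":0.68,"dx":0,"dy":0,"dz":0,"wx":0,"wy":0,"wz":0}]'
python3 - <<'E'
from h import *
s=manip.camera("side");print(manip.read_state()["eef_pos"])
cv2.imwrite("pics/m4.png",cv2.resize(s[150:250,195:295],(560,560),interpolation=cv2.INTER_CUBIC))
E
```

```text
clock: 3.22
eef_pos: [501.9, 30.6, 21.3]
eef_rot: [-3.141, -0.001, 2.677]
wrist_force: [-0.5, -0.2, -0.8]
finger_gap: 93.9
finger_force: 0.0
clock: 3.63
eef_pos: [502.5, 30.6, 22.7]
eef_rot: [3.141, 0.0, 2.677]
wrist_force: [0.0, -0.2, -0.0]
finger_gap: 65.5
finger_force: 0.0
[502.500224    30.60921194  22.62033256]
```

View pics/m4.png

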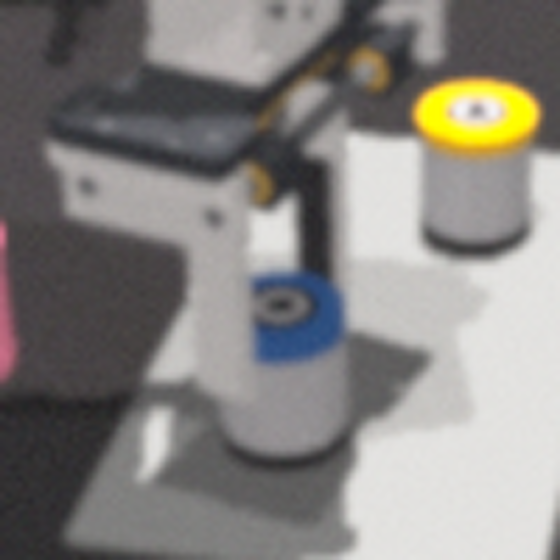

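The near finger now stands in front of the bushing, with its tip at about (235,220) around mid-height. I'll close, then lift.

```bash
python3 -m inch '[{"gripper":0.68,"dx":0,"dy":0,"dz":-0.004,"wx":0,"wy":0,"wz":0},{"gripper":0.4,"dx":0,"dy":0,"dz":-0.004,"wx":0,"wy":0,"wz":0},{"gripper":0.4,"dx":0,"dy":0,"dz":-0.004,"wx":0,"wy":0,"wz":0},{"gripper":0.4,"dx":0,"dy":0,"dz":-0.004,"wx":0,"wy":0,"wz":0},{"gripper":0.4,"dx":0,"dy":0,"dz":-0.004,"wx":0,"wy":0,"wz":0}]' 35
python3 -m inch '[{"gripper":0.4,"dx":0,"dy":0,"dz":0,"wx":0,"wy":0,"wz":0},{"gripper":0.4,"dx":0,"dy":0,"dz":0,"wx":0,"wy":0,"wz":0},{"gripper":0.4,"dx":0,"dy":0,"dz":0.002,"wx":0,"wy":0,"wz":0},{"gripper":0.4,"dx":0,"dy":0,"dz":0.005,"wx":0,"wy":0,"wz":0},{"gripper":0.4,"dx":0,"dy":0,"dz":0.01,"wx":0,"wy":0,"wz":0}]'
python3 -m inch '[{"gripper":0.4,"dx":0,"dy":0,"dz":0.01,"wx":0,"wy":0,"wz":0},{"gripper":0.4,"dx":0,"dy":0,"dz":0.022,"wx":0,"wy":0,"wz":0},{"gripper":0.4,"dx":0,"dy":0,"dz":0.035,"wx":0,"wy":0,"wz":0},{"gripper":0.4,"dx":0,"dy":0,"dz":0.048,"wx":0,"wy":0,"wz":0},{"gripper":0.4,"dx":0,"dy":0,"dz":0.056,"wx":0,"wy":0,"wz":0}]'
```

```text
clock: 4.1
eef_pos: [502.5, 30.7, 18.4]
eef_rot: [3.141, 0.0, 2.677]
wrist_force: [0.2, 0.9, -1.8]
finger_gap: 48.8
finger_force: 34.8
clock: 4.52
eef_pos: [501.7, 30.5, 28.1]
eef_rot: [-3.141, -0.001, 2.677]
wrist_force: [-0.2, -0.1, -5.8]
finger_gap: 49.2
finger_force: 34.9
clock: 4.93
eef_pos: [502.8, 30.6, 86.4]
eef_rot: [3.141, 0.002, 2.677]
wrist_force: [-0.2, 0.2, -5.3]
finger_gap: 49.3
finger_force: 34.9
```

Lifted about 66 mm. Hold still and weigh it.

```bash
for i in 1 2 3; do python3 -m inch '[{"gripper":0.4,"dx":0,"dy":0,"dz":0,"wx":0,"wy":0,"wz":0},{"gripper":0.4,"dx":0,"dy":0,"dz":0,"wx":0,"wy":0,"wz":0},{"gripper":0.4,"dx":0,"dy":0,"dz":0,"wx":0,"wy":0,"wz":0},{"gripper":0.4,"dx":0,"dy":0,"dz":0,"wx":0,"wy":0,"wz":0},{"gripper":0.4,"dx":0,"dy":0,"dz":0,"wx":0,"wy":0,"wz":0}]'|grep -E 'eef_pos|wrist';done
python3 - <<'E'
from h import *
f=[];e=[]
for _ in range(12):
    s=manip.camera("side");r=manip.read_state();f.append(r["wrist_force"]);e.append(r["effort"])
print(np.mean(f,0),np.std(f,0),np.mean(e,0)[1:3])
cv2.imwrite("pics/m5.png",cv2.resize(s[130:240,195:305],(560,560),interpolation=cv2.INTER_CUBIC))
E
```

```text
eef_pos: [502.1, 30.6, 83.8]
wrist_force: [-0.6, 0.2, -6.4]
eef_pos: [502.4, 30.6, 84.4]
wrist_force: [-0.6, -0.4, -6.4]
eef_pos: [502.4, 30.6, 84.4]
wrist_force: [0.9, 0.3, -6.4]
[ 0.16255941  0.20795066 -5.90626142] [0.56234006 0.50957269 0.42026044] [-52.29771525 -33.42417747]
```

View pics/m5.png

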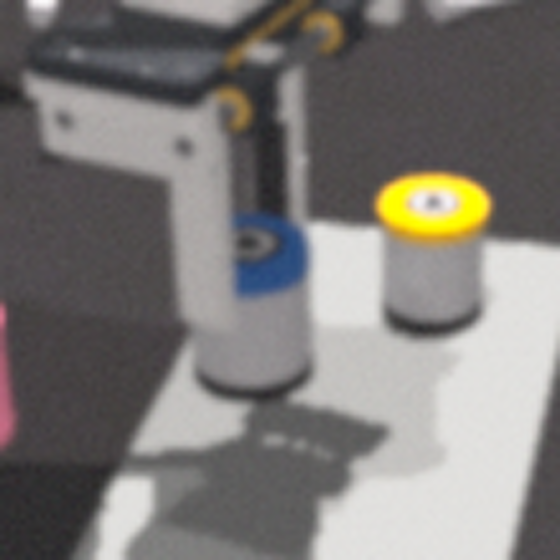

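Blue weighs about 5.9 N and hangs upright, clear of the mat, with its underside at about (240,205). I'll set it back.

```bash
python3 -m inch '[{"gripper":0.4,"dx":0,"dy":0,"dz":-0.01,"wx":0,"wy":0,"wz":0},{"gripper":0.4,"dx":0,"dy":0,"dz":-0.022,"wx":0,"wy":0,"wz":0},{"gripper":0.4,"dx":0,"dy":0,"dz":-0.034,"wx":0,"wy":0,"wz":0},{"gripper":0.4,"dx":0,"dy":0,"dz":-0.046,"wx":0,"wy":0,"wz":0},{"gripper":0.4,"dx":0,"dy":0,"dz":-0.055,"wx":0,"wy":0,"wz":0}]'
python3 -m inch '[{"gripper":0.4,"dx":0,"dy":0,"dz":-0.004,"wx":0,"wy":0,"wz":0},{"gripper":0.4,"dx":0,"dy":0,"dz":-0.007,"wx":0,"wy":0,"wz":0},{"gripper":0.4,"dx":0,"dy":0,"dz":-0.009,"wx":0,"wy":0,"wz":0},{"gripper":0.4,"dx":0,"dy":0,"dz":-0.01,"wx":0,"wy":0,"wz":0},{"gripper":0.4,"dx":0,"dy":0,"dz":-0.01,"wx":0,"wy":0,"wz":0}]'
python3 -m inch '[{"gripper":0.4,"dx":0,"dy":0,"dz":-0.0005,"wx":0,"wy":0,"wz":0},{"gripper":0.4,"dx":0,"dy":0,"dz":-0.001,"wx":0,"wy":0,"wz":0},{"gripper":0.4,"dx":0,"dy":0,"dz":-0.001,"wx":0,"wy":0,"wz":0},{"gripper":0.4,"dx":0,"dy":0,"dz":-0.001,"wx":0,"wy":0,"wz":0},{"gripper":0.4,"dx":0,"dy":0,"dz":-0.001,"wx":0,"wy":0,"wz":0}]'
```

```text
clock: 7.2
eef_pos: [501.8, 30.6, 27.8]
eef_rot: [-3.141, -0.001, 2.677]
wrist_force: [0.3, 1.0, -5.1]
finger_gap: 48.9
finger_force: 34.9
clock: 7.62
eef_pos: [502.6, 30.6, 19.6]
eef_rot: [3.141, 0.0, 2.677]
wrist_force: [-0.4, 0.1, -5.5]
finger_gap: 49.2
finger_force: 34.9
clock: 8.03
eef_pos: [502.4, 30.6, 18.5]
eef_rot: [3.142, 0.0, 2.677]
wrist_force: [-0.0, 0.1, -5.8]
finger_gap: 49.0
finger_force: 34.9
```

```bash
python3 -m inch '[{"gripper":0.4,"dx":0,"dy":0,"dz":-0.0003,"wx":0,"wy":0,"wz":0},{"gripper":0.4,"dx":0,"dy":0,"dz":-0.0006,"wx":0,"wy":0,"wz":0},{"gripper":0.4,"dx":0,"dy":0,"dz":-0.0006,"wx":0,"wy":0,"wz":0},{"gripper":0.4,"dx":0,"dy":0,"dz":-0.0006,"wx":0,"wy":0,"wz":0},{"gripper":0.4,"dx":0,"dy":0,"dz":-0.0006,"wx":0,"wy":0,"wz":0}]'|grep -E "eef_pos|wrist"
python3 -m inch '[{"gripper":0.4,"dx":0,"dy":0,"dz":-0.0003,"wx":0,"wy":0,"wz":0},{"gripper":0.4,"dx":0,"dy":0,"dz":-0.0006,"wx":0,"wy":0,"wz":0},{"gripper":0.4,"dx":0,"dy":0,"dz":-0.0006,"wx":0,"wy":0,"wz":0},{"gripper":0.4,"dx":0,"dy":0,"dz":-0.0006,"wx":0,"wy":0,"wz":0},{"gripper":0.4,"dx":0,"dy":0,"dz":-0.0006,"wx":0,"wy":0,"wz":0}]'|grep -E "eef_pos|wrist"
```

```text
eef_pos: [502.6, 30.6, 18.3]
wrist_force: [-3.2, 0.9, 5.4]
eef_pos: [502.7, 30.6, 18.2]
wrist_force: [-6.4, 0.7, 13.5]
```

Contact: the mat carries the bushing (+13 N). I'll ease the grip force, open, and rise straight up.

```bash
python3 -m inch '[{"gripper":0.4,"dx":0,"dy":0,"dz":0.0003,"wx":0,"wy":0,"wz":0},{"gripper":0.4,"dx":0,"dy":0,"dz":0.0006,"wx":0,"wy":0,"wz":0},{"gripper":0.56,"dx":0,"dy":0,"dz":0.0006,"wx":0,"wy":0,"wz":0},{"gripper":0.75,"dx":0,"dy":0,"dz":0.0006,"wx":0,"wy":0,"wz":0},{"gripper":1,"dx":0,"dy":0,"dz":0.0006,"wx":0,"wy":0,"wz":0}]'
python3 -m inch '[{"gripper":1,"dx":0,"dy":0,"dz":0,"wx":0,"wy":0,"wz":0},{"gripper":1,"dx":0,"dy":0,"dz":0,"wx":0,"wy":0,"wz":0},{"gripper":1,"dx":0,"dy":0,"dz":0,"wx":0,"wy":0,"wz":0},{"gripper":1,"dx":0,"dy":0,"dz":0.01,"wx":0,"wy":0,"wz":0},{"gripper":1,"dx":0,"dy":0,"dz":0.03,"wx":0,"wy":0,"wz":0}]'
python3 -m inch '[{"gripper":1,"dx":0,"dy":0,"dz":0.03,"wx":0,"wy":0,"wz":0},{"gripper":1,"dx":0,"dy":0,"dz":0.06,"wx":0,"wy":0,"wz":0},{"gripper":1,"dx":0,"dy":0,"dz":0.085,"wx":0,"wy":0,"wz":0},{"gripper":1,"dx":0.01,"dy":0.018,"dz":0.1,"wx":0,"wy":0,"wz":0},{"gripper":1,"dx":0.027,"dy":0.051,"dz":0.1,"wx":0,"wy":0,"wz":0}]'
python3 - <<'E'
from h import *
print([manip.read_state()[k] for k in("eef_pos","wrist_force")])
s=manip.camera("side");t=cv2.imread("pics/top0.png")
both("blue",66,(266,238),(245,212),t,s)
E
```

```text
clock: 9.28
eef_pos: [502.6, 30.6, 17.8]
eef_rot: [3.141, 0.0, 2.677]
wrist_force: [-0.2, 0.7, -0.4]
finger_gap: 62.6
finger_force: 0.0
clock: 9.7
eef_pos: [501.2, 30.6, 47.0]
eef_rot: [-3.14, -0.003, 2.677]
wrist_force: [-0.2, 1.0, 0.4]
finger_gap: 93.2
finger_force: 0.0
clock: 10.12
eef_pos: [530.7, 80.5, 152.7]
eef_rot: [3.139, 0.006, 2.674]
wrist_force: [1.6, -0.2, 0.2]
finger_gap: 93.8
finger_force: 0.0
[array([530.69807833,  80.47427516, 152.74918425]), array([ 1.57658971, -0.17427885,  0.17637973])]
blue [265.97994614 237.12406921] (12.570732116699219, 12.802436828613281) [244.40597916 204.10991859] (8.321859359741211, 13.315669059753418) tri [502.4  29.7  69.3] top [503.2  29.9  66. ] side [501.6  34.5  66. ]
```

Blue stands upright where it was. Now yellow at (585,182).

```bash
python3 -m inch '[{"gripper":1,"dx":0.015,"dy":0.028,"dz":0,"wx":0,"wy":0,"wz":0},{"gripper":1,"dx":0.032,"dy":0.058,"dz":0,"wx":0,"wy":0,"wz":0},{"gripper":1,"dx":0.047,"dy":0.085,"dz":0,"wx":0,"wy":0,"wz":0},{"gripper":1,"dx":0.0555,"dy":0.1005,"dz":0,"wx":0,"wy":0,"wz":0},{"gripper":1,"dx":0.0555,"dy":0.1005,"dz":-0.02,"wx":0,"wy":0,"wz":0}]'
python3 -m inch '[{"gripper":1,"dx":0,"dy":0,"dz":-0.02,"wx":0,"wy":0,"wz":0},{"gripper":1,"dx":0,"dy":0,"dz":-0.035,"wx":0,"wy":0,"wz":0},{"gripper":1,"dx":0,"dy":0,"dz":-0.045,"wx":0,"wy":0,"wz":0},{"gripper":1,"dx":0,"dy":0,"dz":-0.05,"wx":0,"wy":0,"wz":0},{"gripper":1,"dx":0,"dy":0,"dz":-0.05,"wx":0,"wy":0,"wz":0}]'
```

```text
clock: 10.58
eef_pos: [587.2, 185.4, 131.2]
eef_rot: [3.137, 0.004, 2.679]
wrist_force: [-0.2, -0.7, -0.6]
finger_gap: 93.8
finger_force: 0.0
clock: 11.0
eef_pos: [584.6, 182.0, 77.4]
eef_rot: [-3.141, -0.001, 2.677]
wrist_force: [0.8, 0.0, -0.3]
finger_gap: 93.9
finger_force: 0.0
```

```bash
python3 -m inch '[{"gripper":1,"dx":0,"dy":0,"dz":-0.012,"wx":0,"wy":0,"wz":0},{"gripper":1,"dx":0,"dy":0,"dz":-0.024,"wx":0,"wy":0,"wz":0},{"gripper":1,"dx":0,"dy":0,"dz":-0.036,"wx":0,"wy":0,"wz":0},{"gripper":1,"dx":0,"dy":0,"dz":-0.048,"wx":0,"wy":0,"wz":0},{"gripper":1,"dx":0,"dy":0,"dz":-0.058,"wx":0,"wy":0,"wz":0}]'
python3 -m inch '[{"gripper":0.68,"dx":0,"dy":0,"dz":0,"wx":0,"wy":0,"wz":0},{"gripper":0.68,"dx":0,"dy":0,"dz":0,"wx":0,"wy":0,"wz":0},{"gripper":0.68,"dx":0,"dy":0,"dz":0,"wx":0,"wy":0,"wz":0},{"gripper":0.68,"dx":0,"dy":0,"dz":0,"wx":0,"wy":0,"wz":0},{"gripper":0.68,"dx":0,"dy":0,"dz":0,"wx":0,"wy":0,"wz":0}]'
python3 -m inch '[{"gripper":0.4,"dx":0,"dy":0,"dz":0,"wx":0,"wy":0,"wz":0},{"gripper":0.4,"dx":0,"dy":0,"dz":0,"wx":0,"wy":0,"wz":0},{"gripper":0.4,"dx":0,"dy":0,"dz":0,"wx":0,"wy":0,"wz":0},{"gripper":0.4,"dx":0,"dy":0,"dz":0,"wx":0,"wy":0,"wz":0},{"gripper":0.4,"dx":0,"dy":0,"dz":0,"wx":0,"wy":0,"wz":0}]' 35
```

```text
clock: 11.42
eef_pos: [584.5, 182.0, 18.1]
eef_rot: [-3.141, -0.001, 2.677]
wrist_force: [0.4, 0.4, -0.8]
finger_gap: 94.0
finger_force: 0.0
clock: 11.83
eef_pos: [585.2, 182.2, 20.4]
eef_rot: [3.141, 0.001, 2.677]
wrist_force: [0.9, -0.0, 0.5]
finger_gap: 65.5
finger_force: 0.0
clock: 12.25
eef_pos: [585.1, 182.3, 20.2]
eef_rot: [3.141, 0.001, 2.677]
wrist_force: [0.9, 2.0, 3.0]
finger_gap: 49.8
finger_force: 35.0
```

```bash
python3 -m inch '[{"gripper":0.4,"dx":0,"dy":0,"dz":0.002,"wx":0,"wy":0,"wz":0},{"gripper":0.4,"dx":0,"dy":0,"dz":0.006,"wx":0,"wy":0,"wz":0},{"gripper":0.4,"dx":0,"dy":0,"dz":0.013,"wx":0,"wy":0,"wz":0},{"gripper":0.4,"dx":0,"dy":0,"dz":0.022,"wx":0,"wy":0,"wz":0},{"gripper":0.4,"dx":0,"dy":0,"dz":0.032,"wx":0,"wy":0,"wz":0}]'
python3 -m inch '[{"gripper":0.4,"dx":0,"dy":0,"dz":0.012,"wx":0,"wy":0,"wz":0},{"gripper":0.4,"dx":0,"dy":0,"dz":0.022,"wx":0,"wy":0,"wz":0},{"gripper":0.4,"dx":0,"dy":0,"dz":0.03,"wx":0,"wy":0,"wz":0},{"gripper":0.4,"dx":0,"dy":0,"dz":0.034,"wx":0,"wy":0,"wz":0},{"gripper":0.4,"dx":0,"dy":0,"dz":0.034,"wx":0,"wy":0,"wz":0}]'
for i in 1 2 3; do python3 -m inch '[{"gripper":0.4,"dx":0,"dy":0,"dz":0,"wx":0,"wy":0,"wz":0},{"gripper":0.4,"dx":0,"dy":0,"dz":0,"wx":0,"wy":0,"wz":0},{"gripper":0.4,"dx":0,"dy":0,"dz":0,"wx":0,"wy":0,"wz":0},{"gripper":0.4,"dx":0,"dy":0,"dz":0,"wx":0,"wy":0,"wz":0},{"gripper":0.4,"dx":0,"dy":0,"dz":0,"wx":0,"wy":0,"wz":0}]'|grep -E 'eef_pos|wrist';done
python3 - <<'E'
from h import *
f=[]
for _ in range(12):
    s=manip.camera("side");r=manip.read_state();f.append(r["wrist_force"])
print(np.mean(f,0),np.std(f,0))
E
```

```text
clock: 12.67
eef_pos: [584.8, 182.0, 52.6]
eef_rot: [-3.141, -0.0, 2.677]
wrist_force: [-0.5, -0.5, -4.0]
finger_gap: 49.9
finger_force: 35.0
clock: 13.08
eef_pos: [585.3, 182.2, 87.0]
eef_rot: [3.141, 0.001, 2.677]
wrist_force: [0.4, -0.2, -3.2]
finger_gap: 49.9
finger_force: 35.0
eef_pos: [584.7, 182.1, 85.5]
wrist_force: [0.2, -0.3, -3.7]
eef_pos: [584.9, 182.1, 85.8]
wrist_force: [-0.8, 0.7, -3.5]
eef_pos: [584.9, 182.1, 85.8]
wrist_force: [-0.0, -0.0, -3.4]
[-0.13403059 -0.07268722 -3.22323435] [0.38109161 0.5418203  0.66400356]
```

Yellow weighs about 3.3 N against 5.9 N for blue, so blue is heavier. I'll set yellow back.

```bash
python3 -m inch '[{"gripper":0.4,"dx":0,"dy":0,"dz":-0.01,"wx":0,"wy":0,"wz":0},{"gripper":0.4,"dx":0,"dy":0,"dz":-0.022,"wx":0,"wy":0,"wz":0},{"gripper":0.4,"dx":0,"dy":0,"dz":-0.034,"wx":0,"wy":0,"wz":0},{"gripper":0.4,"dx":0,"dy":0,"dz":-0.046,"wx":0,"wy":0,"wz":0},{"gripper":0.4,"dx":0,"dy":0,"dz":-0.055,"wx":0,"wy":0,"wz":0}]'
python3 -m inch '[{"gripper":0.4,"dx":0,"dy":0,"dz":-0.004,"wx":0,"wy":0,"wz":0},{"gripper":0.4,"dx":0,"dy":0,"dz":-0.007,"wx":0,"wy":0,"wz":0},{"gripper":0.4,"dx":0,"dy":0,"dz":-0.009,"wx":0,"wy":0,"wz":0},{"gripper":0.4,"dx":0,"dy":0,"dz":-0.01,"wx":0,"wy":0,"wz":0},{"gripper":0.4,"dx":0,"dy":0,"dz":-0.01,"wx":0,"wy":0,"wz":0}]'
python3 -m inch '[{"gripper":0.4,"dx":0,"dy":0,"dz":-0.0003,"wx":0,"wy":0,"wz":0},{"gripper":0.4,"dx":0,"dy":0,"dz":-0.0006,"wx":0,"wy":0,"wz":0},{"gripper":0.4,"dx":0,"dy":0,"dz":-0.0006,"wx":0,"wy":0,"wz":0},{"gripper":0.4,"dx":0,"dy":0,"dz":-0.0006,"wx":0,"wy":0,"wz":0},{"gripper":0.4,"dx":0,"dy":0,"dz":-0.0006,"wx":0,"wy":0,"wz":0}]'
```

```text
clock: 15.35
eef_pos: [584.1, 181.9, 28.4]
eef_rot: [-3.14, -0.002, 2.677]
wrist_force: [-0.2, -0.5, -3.4]
finger_gap: 49.6
finger_force: 35.0
clock: 15.77
eef_pos: [585.0, 182.1, 21.0]
eef_rot: [3.141, 0.0, 2.677]
wrist_force: [0.1, 0.4, -2.3]
finger_gap: 49.8
finger_force: 35.0
clock: 16.18
eef_pos: [584.9, 182.1, 20.3]
eef_rot: [3.141, 0.0, 2.677]
wrist_force: [-0.5, -0.0, -2.7]
finger_gap: 49.7
finger_force: 35.0
```

```bash
python3 -m inch '[{"gripper":0.4,"dx":0,"dy":0,"dz":-0.0003,"wx":0,"wy":0,"wz":0},{"gripper":0.4,"dx":0,"dy":0,"dz":-0.0005,"wx":0,"wy":0,"wz":0},{"gripper":0.4,"dx":0,"dy":0,"dz":-0.0005,"wx":0,"wy":0,"wz":0},{"gripper":0.4,"dx":0,"dy":0,"dz":-0.0005,"wx":0,"wy":0,"wz":0},{"gripper":0.4,"dx":0,"dy":0,"dz":-0.0005,"wx":0,"wy":0,"wz":0}]'|grep -E "eef_pos|wrist"
```

```text
eef_pos: [585.0, 182.2, 20.1]
wrist_force: [-2.7, 0.3, 4.8]
```

Touching. Release, rise, and go back toward blue.

```bash
python3 -m inch '[{"gripper":0.56,"dx":0,"dy":0,"dz":0,"wx":0,"wy":0,"wz":0},{"gripper":0.56,"dx":0,"dy":0,"dz":0,"wx":0,"wy":0,"wz":0},{"gripper":0.7,"dx":0,"dy":0,"dz":0,"wx":0,"wy":0,"wz":0},{"gripper":1,"dx":0,"dy":0,"dz":0,"wx":0,"wy":0,"wz":0},{"gripper":1,"dx":0,"dy":0,"dz":0,"wx":0,"wy":0,"wz":0}]'
python3 -m inch '[{"gripper":1,"dx":0,"dy":0,"dz":0,"wx":0,"wy":0,"wz":0},{"gripper":1,"dx":0,"dy":0,"dz":0,"wx":0,"wy":0,"wz":0},{"gripper":1,"dx":0,"dy":0,"dz":0.01,"wx":0,"wy":0,"wz":0},{"gripper":1,"dx":0,"dy":0,"dz":0.03,"wx":0,"wy":0,"wz":0},{"gripper":1,"dx":0,"dy":0,"dz":0.06,"wx":0,"wy":0,"wz":0}]'
python3 -m inch '[{"gripper":1,"dx":0,"dy":0,"dz":0.03,"wx":0,"wy":0,"wz":0},{"gripper":1,"dx":0,"dy":0,"dz":0.06,"wx":0,"wy":0,"wz":0},{"gripper":1,"dx":-0.01,"dy":-0.018,"dz":0.07,"wx":0,"wy":0,"wz":0},{"gripper":1,"dx":-0.026,"dy":-0.048,"dz":0.07,"wx":0,"wy":0,"wz":0},{"gripper":1,"dx":-0.042,"dy":-0.08,"dz":0.07,"wx":0,"wy":0,"wz":0}]'
python3 -m inch '[{"gripper":1,"dx":-0.016,"dy":-0.03,"dz":0,"wx":0,"wy":0,"wz":0},{"gripper":1,"dx":-0.032,"dy":-0.058,"dz":0,"wx":0,"wy":0,"wz":0},{"gripper":1,"dx":-0.04,"dy":-0.072,"dz":0,"wx":0,"wy":0,"wz":0},{"gripper":1,"dx":-0.04,"dy":-0.072,"dz":-0.02,"wx":0,"wy":0,"wz":0},{"gripper":1,"dx":-0.04,"dy":-0.072,"dz":-0.04,"wx":0,"wy":0,"wz":0}]'
python3 - <<'E'
from h import *
s=manip.camera("side");t=cv2.imread("pics/top0.png");print(manip.read_state()["eef_pos"])
both("blue",66,(266,238),(245,212),t,s)
both("yellow",66,(202,205),(280,178),t,s)
E
```

```text
clock: 17.02
eef_pos: [584.9, 182.1, 19.6]
eef_rot: [3.142, 0.0, 2.677]
wrist_force: [-0.6, 0.4, -0.2]
finger_gap: 69.3
finger_force: 0.0
clock: 17.43
eef_pos: [583.7, 181.8, 78.9]
eef_rot: [-3.139, -0.003, 2.677]
wrist_force: [0.5, -0.5, 0.8]
finger_gap: 94.1
finger_force: 0.0
clock: 17.85
eef_pos: [542.5, 101.9, 151.1]
eef_rot: [3.14, 0.002, 2.678]
wrist_force: [1.1, -0.0, 0.1]
finger_gap: 93.9
finger_force: 0.0
clock: 18.27
eef_pos: [503.4, 29.2, 111.2]
eef_rot: [3.14, 0.003, 2.675]
wrist_force: [0.5, 0.2, -0.6]
finger_gap: 93.9
finger_force: 0.0
[501.405333    29.61305922 106.67166306]
blue [265.97994614 237.12406921] (12.570732116699219, 12.802436828613281) [244.5        204.21011353] (8.692299842834473, 12.903369903564453) tri [502.5  29.7  69. ] top [503.2  29.9  66. ] side [501.9  34.1  66. ]
yellow [200.89731407 204.31671143] (12.691468238830566, 13.087456703186035) [279.39623642 169.52796745] (7.289743423461914, 10.893013000488281) tri [584.5 181.6  68.7] top [585.3 182.1  66. ] side [584.3 186.3  66. ]
```

Both stand as before. Grasp blue again.

```bash
python3 -m inch '[{"gripper":1,"dx":0,"dy":0,"dz":-0.02,"wx":0,"wy":0,"wz":0},{"gripper":1,"dx":0,"dy":0,"dz":-0.034,"wx":0,"wy":0,"wz":0},{"gripper":1,"dx":0,"dy":0,"dz":-0.048,"wx":0,"wy":0,"wz":0},{"gripper":1,"dx":0,"dy":0,"dz":-0.062,"wx":0,"wy":0,"wz":0},{"gripper":1,"dx":0,"dy":0,"dz":-0.074,"wx":0,"wy":0,"wz":0}]'
python3 -m inch '[{"gripper":1,"dx":0,"dy":0.0005,"dz":-0.008,"wx":0,"wy":0,"wz":0},{"gripper":0.68,"dx":0,"dy":0.0005,"dz":-0.014,"wx":0,"wy":0,"wz":0},{"gripper":0.68,"dx":0,"dy":0.0005,"dz":-0.015,"wx":0,"wy":0,"wz":0},{"gripper":0.68,"dx":0,"dy":0.0005,"dz":-0.015,"wx":0,"wy":0,"wz":0},{"gripper":0.68,"dx":0,"dy":0.0005,"dz":-0.015,"wx":0,"wy":0,"wz":0}]'
python3 -m inch '[{"gripper":0.4,"dx":0,"dy":0,"dz":0,"wx":0,"wy":0,"wz":0},{"gripper":0.4,"dx":0,"dy":0,"dz":0,"wx":0,"wy":0,"wz":0},{"gripper":0.4,"dx":0,"dy":0,"dz":0,"wx":0,"wy":0,"wz":0},{"gripper":0.4,"dx":0,"dy":0,"dz":0,"wx":0,"wy":0,"wz":0},{"gripper":0.4,"dx":0,"dy":0,"dz":0,"wx":0,"wy":0,"wz":0}]' 35
```

```text
clock: 18.73
eef_pos: [503.1, 30.3, 35.9]
eef_rot: [3.141, 0.0, 2.677]
wrist_force: [-0.1, 0.2, 0.4]
finger_gap: 93.8
finger_force: 0.0
clock: 19.15
eef_pos: [503.3, 30.6, 21.4]
eef_rot: [3.141, 0.001, 2.677]
wrist_force: [1.7, -0.7, 0.6]
finger_gap: 70.9
finger_force: 0.0
clock: 19.57
eef_pos: [503.0, 30.6, 21.0]
eef_rot: [3.141, 0.0, 2.677]
wrist_force: [0.6, 0.5, 3.8]
finger_gap: 48.8
finger_force: 35.0
```

```bash
python3 -m inch '[{"gripper":0.4,"dx":0,"dy":0,"dz":0.004,"wx":0,"wy":0,"wz":0},{"gripper":0.4,"dx":0,"dy":0,"dz":0.012,"wx":0,"wy":0,"wz":0},{"gripper":0.4,"dx":0,"dy":0,"dz":0.025,"wx":0,"wy":0,"wz":0},{"gripper":0.4,"dx":0,"dy":0,"dz":0.04,"wx":0,"wy":0,"wz":0},{"gripper":0.4,"dx":0,"dy":0,"dz":0.056,"wx":0,"wy":0,"wz":0}]'
python3 -m inch '[{"gripper":0.4,"dx":0,"dy":0,"dz":0.016,"wx":0,"wy":0,"wz":0},{"gripper":0.4,"dx":0,"dy":0,"dz":0.032,"wx":0,"wy":0,"wz":0},{"gripper":0.4,"dx":0,"dy":0,"dz":0.046,"wx":0,"wy":0,"wz":0},{"gripper":0.4,"dx":0,"dy":-0.006,"dz":0.056,"wx":0,"wy":0,"wz":0},{"gripper":0.4,"dx":-0.0005,"dy":-0.02,"dz":0.06,"wx":0,"wy":0,"wz":0}]'
python3 -m inch '[{"gripper":0.4,"dx":-0.001,"dy":-0.018,"dz":0,"wx":0,"wy":0,"wz":0},{"gripper":0.4,"dx":-0.002,"dy":-0.038,"dz":0,"wx":0,"wy":0,"wz":0},{"gripper":0.4,"dx":-0.003,"dy":-0.06,"dz":0,"wx":0,"wy":0,"wz":0},{"gripper":0.4,"dx":-0.004,"dy":-0.082,"dz":0,"wx":0,"wy":0,"wz":0},{"gripper":0.4,"dx":-0.0045,"dy":-0.104,"dz":0,"wx":0,"wy":0,"wz":0}]'
python3 -m inch '[{"gripper":0.4,"dx":-0.001,"dy":-0.022,"dz":0,"wx":0,"wy":0,"wz":0},{"gripper":0.4,"dx":-0.002,"dy":-0.044,"dz":0,"wx":0,"wy":0,"wz":0},{"gripper":0.4,"dx":-0.003,"dy":-0.066,"dz":0,"wx":0,"wy":0,"wz":0},{"gripper":0.4,"dx":-0.004,"dy":-0.088,"dz":0,"wx":0,"wy":0,"wz":0},{"gripper":0.4,"dx":-0.0045,"dy":-0.108,"dz":0,"wx":0,"wy":0,"wz":0}]'
python3 -m inch '[{"gripper":0.4,"dx":0,"dy":-0.014,"dz":0,"wx":0,"wy":0,"wz":0},{"gripper":0.4,"dx":0,"dy":-0.024,"dz":0,"wx":0,"wy":0,"wz":0},{"gripper":0.4,"dx":0,"dy":-0.03,"dz":0,"wx":0,"wy":0,"wz":0},{"gripper":0.4,"dx":0,"dy":-0.0315,"dz":0,"wx":0,"wy":0,"wz":0},{"gripper":0.4,"dx":0,"dy":-0.0315,"dz":0,"wx":0,"wy":0,"wz":0}]'
```

```text
clock: 19.98
eef_pos: [502.3, 30.6, 77.2]
eef_rot: [-3.141, -0.001, 2.677]
wrist_force: [0.6, 0.7, -5.4]
finger_gap: 49.4
finger_force: 35.0
clock: 20.4
eef_pos: [502.7, 11.0, 138.3]
eef_rot: [3.141, 0.001, 2.678]
wrist_force: [-0.7, -0.4, -5.8]
finger_gap: 49.1
finger_force: 35.0
clock: 20.82
eef_pos: [497.2, -94.7, 136.7]
eef_rot: [-3.141, -0.001, 2.677]
wrist_force: [0.3, 0.4, -4.9]
finger_gap: 49.3
finger_force: 35.0
clock: 21.23
eef_pos: [492.6, -202.9, 136.6]
eef_rot: [-3.141, -0.001, 2.676]
wrist_force: [-0.2, -0.5, -6.4]
finger_gap: 49.2
finger_force: 35.0
clock: 21.65
eef_pos: [493.4, -232.6, 136.6]
eef_rot: [3.141, -0.0, 2.677]
wrist_force: [-0.8, 0.2, -6.2]
finger_gap: 49.4
finger_force: 35.0
```

```bash
python3 -m inch '[{"gripper":0.4,"dx":0,"dy":-0.0007,"dz":-0.005,"wx":0,"wy":0,"wz":0},{"gripper":0.4,"dx":0,"dy":-0.0007,"dz":-0.011,"wx":0,"wy":0,"wz":0},{"gripper":0.4,"dx":0,"dy":-0.0007,"dz":-0.017,"wx":0,"wy":0,"wz":0},{"gripper":0.4,"dx":0,"dy":-0.0007,"dz":-0.0205,"wx":0,"wy":0,"wz":0},{"gripper":0.4,"dx":0,"dy":-0.0007,"dz":-0.0215,"wx":0,"wy":0,"wz":0}]'
python3 -m inch '[{"gripper":0.4,"dx":0,"dy":0,"dz":0,"wx":0,"wy":0,"wz":0},{"gripper":0.4,"dx":0,"dy":0,"dz":0,"wx":0,"wy":0,"wz":0},{"gripper":0.4,"dx":0,"dy":0,"dz":0,"wx":0,"wy":0,"wz":0},{"gripper":0.4,"dx":0,"dy":0,"dz":0,"wx":0,"wy":0,"wz":0},{"gripper":0.4,"dx":0,"dy":0,"dz":0,"wx":0,"wy":0,"wz":0}]'
python3 - <<'E'
from h import *
s=manip.camera("side");print(manip.read_state()["eef_pos"])
i=manip.camera_info("side");a=np.linspace(0,2*np.pi,60)
cv2.imwrite("pics/f0.png",s)
circ=lambda z,r:np.c_[493.5+r*np.cos(a),-233.4+r*np.sin(a),0*a+z]
c=cv2.resize(s[210:350,165:305],(600,600),interpolation=cv2.INTER_CUBIC)
for z,r,k in((100,25,(0,255,0)),(160,25,(0,0,255)),(70,27,(255,0,255))):
    p=cv2.projectPoints(circ(z,r),cv2.Rodrigues(i["R"])[0],i["t"],i["camera_matrix"],i["D"])[0][:,0]
    cv2.polylines(c,[np.int32((p-[165,210])*600/140)],True,k,1)
cv2.imwrite("pics/m6.png",c)
E
```

```text
clock: 22.07
eef_pos: [493.0, -233.1, 114.1]
eef_rot: [3.142, -0.002, 2.677]
wrist_force: [-1.2, -0.6, -5.1]
finger_gap: 49.5
finger_force: 35.0
clock: 22.48
eef_pos: [493.4, -233.7, 115.4]
eef_rot: [-3.142, 0.0, 2.677]
wrist_force: [-0.2, 1.1, -6.6]
finger_gap: 49.1
finger_force: 35.0
[ 493.4154135  -233.6320004   115.36458001]
```

View pics/m6.png

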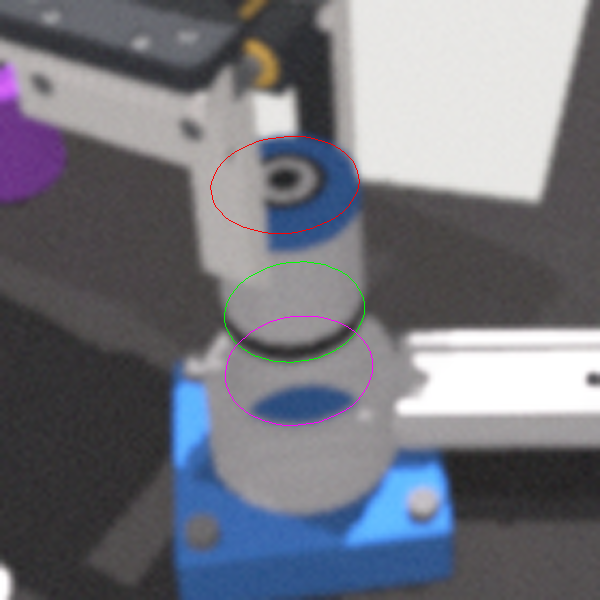

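The picture shows blue held upright. Its underside coincides with the predicted circle 30 mm above the eye's rim (crop centre about (293,312)), and it is centred over the eye. A last check on yellow, then hand in.

```bash
python3 - <<'E'
from h import *
s=cv2.imread("pics/f0.png");print(hole(s,"yellow",280,178))
r=manip.read_state();print(abs(r["qd"]).max(),r["finger_force"])
print(manip.sign_off())
E
```

```text
Traceback (most recent call last):
  File "h.py", line 7, in hole
    b=max([k for k,x in zip(cs,hi[0]) if x[3]>=0],key=cv2.contourArea)
ValueError: max() iterable argument is empty
```

The gripper hides yellow in the side view, so I'll check with the top camera.

```bash
python3 - <<'E'
from h import *
p,ax=hole(manip.camera("top"),"yellow",202,205);print(p,ax,ray("top",p,66))
r=manip.read_state();print(abs(r["qd"]).max(),r["finger_force"],r["eef_pos"])
if np.hypot(*(p-[200.9,204.3]))<2: print(manip.sign_off())
E
```

```text
[201.61432648 204.51150131] (12.785014152526855, 13.189535140991211) [584.80625657 180.35605473  66.        ]
0.001984298416443551 34.99851139553357 [ 493.38300696 -233.60232195  115.29336605]
the job is handed in; nothing more can be done
None
```

The job is handed in: the blue bushing is the heavier (about 0.60 kg against 0.33 kg for yellow) and is held upright and still, centred 30 mm above the eye's rim, with yellow standing upright on the mat.

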